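# Unclamp the tube rack on the shaker and hold it up level for a photograph

### The arm

A 7-joint arm with a two-finger parallel gripper is mounted at the origin on the work surface. World frame = base frame: x ahead of the robot, y to its left, z up, the work surface at z = 0. Lengths are in m, angles in rad, forces in N, time in s.
With the tool pointing down it reaches from about 0.35 to 0.9 m from the base axis. Payload 8.1 kg.
Tool frame: the origin (TCP) lies midway between the tips of the shut fingers; the grasp point (between the pads) lies 19 mm behind it; z points along the fingers, y is the line along which they close (so a half turn about z gives the same grasp; the last joint's range is limited). The gripper opens to 92 mm and grips with 3 to 60 N. Pads are 19 mm wide; open, the fingers measure 130 mm over their backs; the gripper's body (75 mm by 190 mm) begins 47 mm behind the grasp point.
Start: joints at [1.075, 0.434, 0.025, 1.573, -0.012, 1.134, -0.075], TCP at [0.239, -0.577, 0.227] pointing down, gripper open.
Joint ranges: [-2.62, 2.62], [-0.44, 2.09], [-1.27, 1.32], [0.08, 2.57], [-1.32, 4.46], [0.12, 2], [-2.74, 2.74]. Speed limits (rad/s): [2.22, 2.22, 3.01, 3.01, 3.14, 3.14, 3.14].

### API

Orientations are given as a rotation vector (axis times angle).
In Python, from cell import observe, cams, job gives the robot as it stands. The module is installed in compiled form; this text tells all that it offers.
- The arm moves only by the tool step_arm, never from a script. Its argument "steps" is a list of rows, each a list of 6 numbers: the shift along the world's x, y, z in mm, then the turn, a rotation vector about the world's x, y, z in rad. In form: [[dx, dy, dz, rx, ry, rz], ...]. A call has 1 to 20 rows; each row shifts and turns the commanded pose from where the row before left it; what a row does not reach is not made up. A row lasts 1/12 s, in which the tool goes at most 41.7 mm and 7.16 degrees, less where a joint would pass 70% of its speed; a pose out of reach is approached as far as the arm can. A call with a gripper value outside its range is refused whole. "gripper" is the opening, from 0 (shut) to 1 (fully open), set as the call begins (left out, the last holds). The fingers move at their own pace and stop on an object; "force" is the grip in N (left out, the last holds). Time passes only in rows, so rows that do not move let the fingers close. It gives the time, the measured TCP pose, the force, the opening and the grip force at its end, in the units of the state.
- observe(): the state, without advancing time (a new reading comes with each control period).
- cams.get_image(name): name is "scene" or "top" or "wrist"; returns the picture (384x512x3 uint8, red, green, blue); there is no depth.
- cams.get_calibration(name): a dict with "fov_y" (degrees; the focal length in pixels is half the picture's height over the tangent of half this angle, whatever the lens; pixels are square), "cx", "cy" (the principal point, pixels), "dist_coeffs" ([k1, k2, p1, p2, k3] as OpenCV has them; the pictures are not rectified), "world_to_cam" (4x4, takes a point from world to camera coordinates). Camera axes: x right, y up, looking along -z (the intrinsics and any distortion apply to the point x, -y, -z); pixel columns grow to the right and rows downward; lengths in m; the calibration is good to about 2 mm. A picture is of the moment at which its call begins: read the wrist's pose just before it. get_calibration takes no time and is no camera call; for the wrist camera it gives the pose at the moment of the call.
- job.sign_off(): hands the job in; it is judged then, once.
The state is a dict: "clock": time; "joints": joint angles; "dq": joint speeds; "joint_efforts": joint torques, N m; "position": TCP position; "ee_rot": TCP orientation; "force": force on the tool from outside, world axes, zero at the start; "ft_torque": the same for the moment, N m; "width": opening from 0.0 (shut) to 1.0 (fully open); "gripper_force": force on a finger pad.
Only numpy, scipy, OpenCV 4.12 (cv2) and the standard library are available. Lean on these libraries where they do the work, as an engineer would, in place of code of your own. Each camera call takes 0.05 s, during which the arm holds its last target. There are 200 camera calls.

### The job

The shaking is finished: throw the shaker's red-handled clamp lever out of its red-marked notch and fully round into the green-marked notch, then take the white tube rack by its blue carrying handle and lift it straight up off the deck, about 8 to 10 cm. Hold it there above the shaker, level and still, with all five tubes in it, so that I can photograph it, and finish while you are still holding it up. Do not knock over, shift or carry off anything else on the bench or the deck.

Things in the scene. Friction and masses are not known exactly. Their poses are not given: they have to be found in the camera images.
- shaker: benchtop orbital shaker, white housing with a red display, fixed to the bench; silver deck 270 (x) x 360 (y) mm, its top 95 mm above the bench. Origin: bench level under the middle of the deck; x points to the shaker's rear, y to its left seen from the front, z up. The deck stands still.
- dock (a point): point on the deck top (z = 95 mm) under the middle of the rack's place, at (-45, 30, 95) mm in the shaker's frame, same axes; low black fences (9 mm high) around the rack's foot with 2 mm play
- clamp_lever (a joint): clamp lever, turns about the upright axis at lever_pivot, red handle 100 mm out. 0: red-marked notch, clamped, lever along the shaker's -x (front), steel tongues over the rack's foot at both ends. 1.3: green-marked notch, free (stop at 1.33): swung counter-clockwise from above to the shaker's -y side, both tongues off (they are linked). Sprung index pin: about 9 N at the handle to leave a notch
- lever_pivot (a point): lever axis, on the deck top (z = 95 mm), at (-45, -95, 95) mm in the shaker's frame. Between the notches the lever drags with under 2 N at the handle; within about 0.06 rad of a notch its pin drops in and centres it
- lever_knob (a point): point on the axis of the lever's upright red handle (18 mm across, 40 mm tall), 14 mm below its top and 50 mm above the deck; moves with the lever. Steel arm below it, its top 20 mm above the deck
- rack: white tube rack, 66 (x) x 190 (y) x 132 mm tall, 0.25 to 0.42 kg without tubes, standing loose in the dock with the shaker's axes. Origin: centre of its underside. 2 x 6 square holes; end plates carry the handle over the tubes. The foot is 5 mm thick; the upper part is 162 mm long.
- rack_handle (a point): centre of the blue handle bar, straight above the middle of the rack, 121 mm above its underside: bar 14 mm wide (x), 18 mm high, 150 mm long (y) between the end plates, its underside 29 mm above the tube caps. With the tubes the centre of mass lies about 5 mm to the +y side of the middle
- tube1: stoppered tube with a red cap and paper label, 12 mm across (cap 15 mm), 78 mm tall, 14 g, standing loose in the rack; origin: centre of its bottom, 5 mm above the rack's underside
- tube2: stoppered tube with a yellow cap and paper label, 12 mm across (cap 15 mm), 78 mm tall, 14 g, standing loose in the rack; origin: centre of its bottom, 5 mm above the rack's underside
- tube3: stoppered tube with a purple cap and paper label, 12 mm across (cap 15 mm), 78 mm tall, 14 g, standing loose in the rack; origin: centre of its bottom, 5 mm above the rack's underside
- tube4: stoppered tube with a green cap and paper label, 12 mm across (cap 15 mm), 78 mm tall, 14 g, standing loose in the rack; origin: centre of its bottom, 5 mm above the rack's underside
- tube5: stoppered tube with a blue cap and paper label, 12 mm across (cap 15 mm), 78 mm tall, 14 g, standing loose in the rack; origin: centre of its bottom, 5 mm above the rack's underside
- vial_block: white block 62 x 95 x 39 mm with small vials in coloured caps, loose on the black mat on the rear half of the deck; leave it. Origin: centre of its underside
- microplate: white 96-well plate 86 x 128 x 15 mm, loose on the bench; leave it. Origin: centre of its underside
- tip_box: clear pipette-tip box with a pink deck, 82 x 122 x 64 mm, loose on the bench; leave it. Origin: centre of its underside
- reagent_bottle: white bottle with a blue cap, 60 mm across, 140 mm tall, loose on the bench; leave it. Origin: centre of its underside
- kit_box: white carton with a green band, 160 x 110 x 75 mm, loose on the bench; leave it. Origin: centre of its underside
- pipette_a: dark blue-grey hand pipette lying on the bench, about 280 mm long along its x, 36 mm high; leave it. Origin: on the bench under its middle
- pipette_b: white hand pipette lying on the bench, about 280 mm long along its x, 36 mm high; leave it. Origin: on the bench under its middle
Mind the look-alikes: they are no part of the job. Leave any turquoise look-alike of the rack alone. What is shaped like the vial_block but yellow is not meant.

How it is judged:
On the way, in this order (a step that is already met when the one before it is completed fails the run):
1. the clamp lever is in the green-marked notch, with the rack still standing on the deck (value of joint clamp_lever above 1.26 rad and z of rack in the frame of dock below 0.01 m), for 0.2 s.
2. the rack is held by its handle, clear of the deck and level (value of joint clamp_lever above 1.26 rad and z of rack in the frame of dock between 0.05 and 0.15 m and horizontal distance between rack and dock below 0.08 m and angle between rack's own z axis and vertical below 0.08 rad and contact force between rack and the fingers above 2 N and z of the grasp point in the frame of rack above 0.1 m), for 0.3 s.
At the end, for the whole second after the job is handed in: lever in the green notch (1.26 to 1.33); fingers hold the rack at its handle (over 2 N), underside 50 to 150 mm above the deck, middle within 80 mm of the dock, tilt under 0.08 rad, under 0.02 m/s and 0.1 rad/s, touching neither shaker nor bystanders; all five tubes stand in it (all of step 2 and linear speed of rack below 0.02 m/s and angular speed of rack below 0.1 rad/s and z of each of tube1, tube2, tube3, tube4, tube5 in the frame of rack below 0.03 m and angle between each of tube1, tube2, tube3, tube4, tube5's own z axis and vertical below 0.25 rad and contact force between rack and shaker below 0.1 N and contact force between rack and vial_block below 0.1 N and contact force between rack and microplate below 0.1 N and contact force between rack and tip_box below 0.1 N and contact force between rack and reagent_bottle below 0.1 N and contact force between rack and kit_box below 0.1 N and contact force between rack and pipette_a below 0.1 N and contact force between rack and pipette_b below 0.1 N); the arm keeps its last pose, push and grip.
It fails at once if the rack is tipped by more than 0.3 rad (angle between rack's own z axis and vertical above 0.3 rad).
It fails at once if a tube comes out of the rack (z of any of tube1, tube2, tube3, tube4, tube5 in the frame of rack above 0.045 m).
It fails at once if something else on the bench or the deck is shifted by more than 25 mm or tipped (distance of any of vial_block, microplate, tip_box, reagent_bottle, kit_box, pipette_a, pipette_b from where it was at the start of the episode above 0.025 m or angle between any of vial_block, microplate, tip_box, reagent_bottle, kit_box, pipette_a, pipette_b's own z axis and vertical above 0.3 rad).
It also fails if it takes over 48 s, if anything falls off the work surface, if the arm or the gripper's body presses on something with over 40 N, if the wrist force passes 120 N, or if a joint passes its speed limit or range.

## Working session

There is one attempt and no reset: what is moved stays moved. The work goes in short steps, Python scripts to look and compute and a tool call to move; the robot and the scene stay as the last step left them, time stands still between calls to the robot, and variables do not carry over. Pictures are saved under pics/ and viewed, at most 10 in all, crops included, and the job is handed in when it is done.

Besides the shell and the picture viewer there is one more tool, called after ">>>" by a JSON object that holds its "op" and its "data", one argument or row to a line. step_arm: Moves the arm, as the interface text tells. Its arguments: {"type":"object","properties":{"steps":{"type":"array","items":{"type":"array","items":{"type":"number"}}},"gripper":{"type":"number"},"force":{"type":"number"}},"required":["steps"]}

```bash
mkdir -p pics
cat > h.py <<'E'
import numpy as np, cv2
from cell import observe, cams, job
def snap(n,f):
    c=cams.get_calibration(n); im=cams.get_image(n)
    cv2.imwrite(f'pics/{f}.png',im[:,:,::-1]); np.save(f'pics/{f}.npy',c,allow_pickle=True); return im
def cal(f):
    c=np.load(f'pics/{f}.npy',allow_pickle=True).item(); F=192/np.tan(np.radians(c['fov_y'])/2)
    return np.array([[F,0,c['cx']],[0,F,c['cy']],[0,0,1.]]),np.array(c['dist_coeffs'],float),np.array(c['world_to_cam'])
S=np.diag([1,-1,-1.])
def ray(f,p):
    K,D,T=cal(f); u=cv2.undistortPoints(np.array([[p]],float),K,D)[0,0]
    R=T[:3,:3]; d=R.T@S@np.array([u[0],u[1],1]); return -R.T@T[:3,3],d/np.linalg.norm(d)
def atz(f,p,z):
    o,d=ray(f,p); return o+d*(z-o[2])/d[2]
def tri(*fp):
    A=np.zeros((3,3));b=np.zeros(3);L=[ray(*x) for x in fp]
    for o,d in L: P=np.eye(3)-np.outer(d,d);A+=P;b+=P@o
    x=np.linalg.solve(A,b); return x,[np.linalg.norm((np.eye(3)-np.outer(d,d))@(x-o)) for o,d in L]
def proj(f,X):
    K,D,T=cal(f); R=S@T[:3,:3]; return cv2.projectPoints(np.atleast_2d(X).astype(float),cv2.Rodrigues(R)[0],S@T[:3,3],K,D)[0][:,0]
E
python3 - <<'E'
from h import *
a=snap('scene','s0');b=snap('top','t0');print(observe())
for f in('s0','t0'):
    K,D,T=cal(f);print(f,K[0,0],K[:2,2],D,(-T[:3,:3].T@T[:3,3]).round(3))
cv2.imwrite('pics/both.png',cv2.resize(np.vstack([a,b])[:,:,::-1],None,fx=.78,fy=.78))
E
```

```text
{'clock': 0.1, 'joints': array([ 1.07536694,  0.43516408,  0.02494476,  1.57401864, -0.01158767,
        1.13402089, -0.07508539]), 'dq': array([ 0.00072051, -0.00196623,  0.00017969, -0.00180877, -0.00024065,
       -0.00127116, -0.000182  ]), 'joint_efforts': array([ 4.27183302e-03, -6.69130039e+01,  9.88758802e-01, -3.15147471e+01,
       -6.04243786e-02,  3.74278170e-02,  5.65948415e-05]), 'position': array([ 0.23903151, -0.57696967,  0.22601159]), 'ee_rot': array([-3.07981564e+00, -6.12784315e-01,  6.50895568e-04]), 'force': array([-0.35788389, -0.2427357 ,  1.0905745 ]), 'ft_torque': array([ 0.00520922, -0.02738944, -0.01087586]), 'gripper_force': 0.0, 'width': 1.001738889727294}
s0 470.9788701486492 [260.52985319 187.07192409] [-0.10979389  0.          0.          0.          0.        ] [ 1.397 -0.522  0.958]
t0 373.71208229729973 [257.72026723 191.47786079] [-0.0743625  0.         0.         0.         0.       ] [ 0.371 -0.007  1.478]
```

Run:
```python
import cv2
for f in('s0','t0'): cv2.imwrite(f'pics/{f}b.png',cv2.resize(cv2.imread(f'pics/{f}.png'),(800,600),interpolation=cv2.INTER_CUBIC))
```

```text
(no output)
```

View pics/t0b.png

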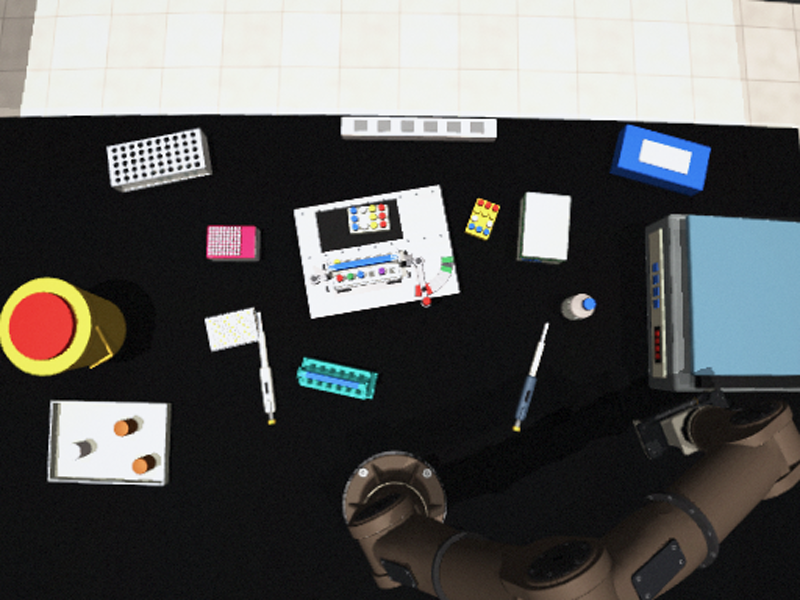

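View pics/s0b.png

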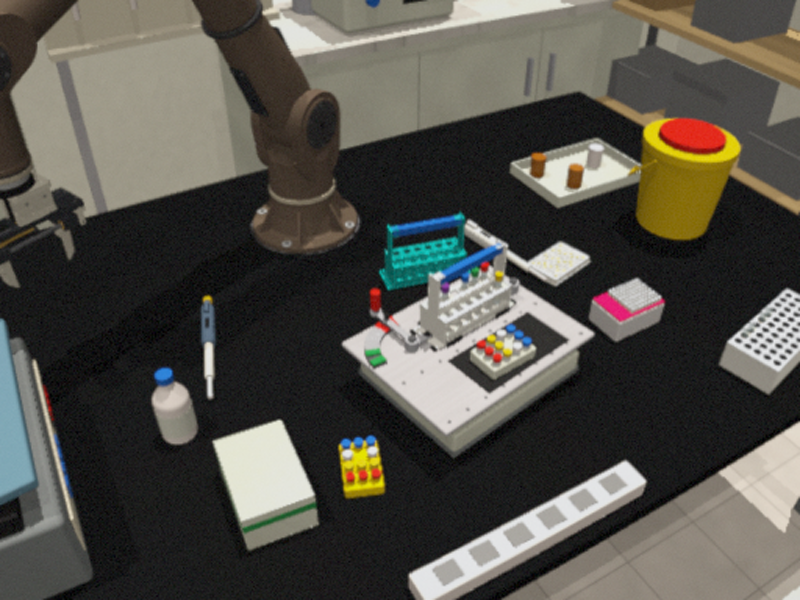

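Top view (800×600 scale): the shaker is at about (378,252), yawed slightly counter-clockwise. The white rack's blue handle is at (363,263), the red lever knob at (426,300) and the green notch at (447,264). Rack candidates are the white one on the deck (363,268; scene 470,290) and the turquoise one on the bench (337,378; scene 425,245). Vial-block candidates are white (369,217) and yellow (483,218). I choose the white rack on the deck and will check it in a close crop.

Run:
```python
import cv2,numpy as np
s=cv2.imread('pics/s0.png')[145:245,210:343];t=cv2.imread('pics/t0.png')[110:210,180:313]
r=lambda a:cv2.resize(a,(532,400),interpolation=cv2.INTER_CUBIC)
t6=cv2.resize(cv2.imread('pics/t0.png')[150:200,190:300],(792,360),interpolation=cv2.INTER_CUBIC)
s6=cv2.resize(s[10:90,15:125],(330,240),interpolation=cv2.INTER_CUBIC)
c=np.zeros((600,792,3),np.uint8);c[:360]=t6;c[360:,:330]=s6
cv2.imwrite('pics/crop1.png',c)
```

```text
(no output)
```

View pics/crop1.png

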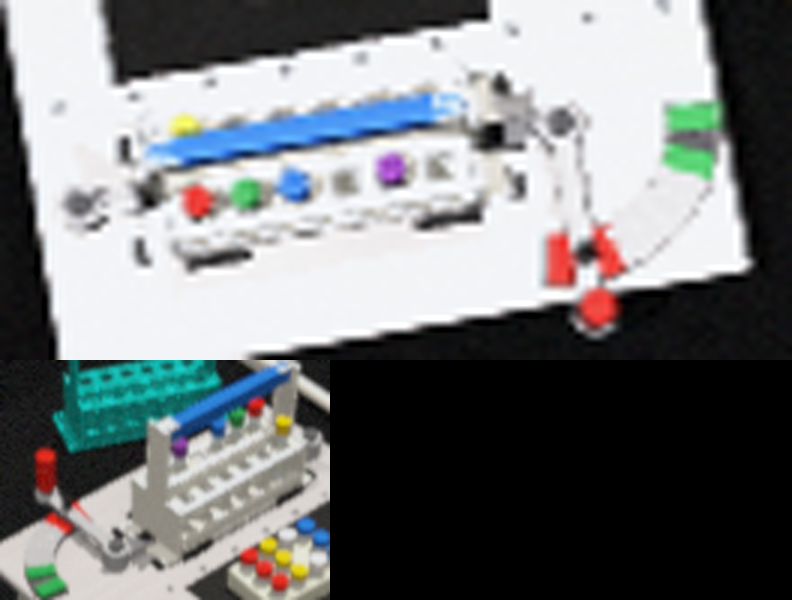

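The crop confirms it: a white rack with a blue handle and five caps, clamped by tongues at both ends. The red knob is at top px (272.9,192.6) and scene px (240,187), with the pivot at top px (267.8,166.7). The handle ends are at top px (210.8,171) and (254.2,164.3).

Run:
```python
from h import *
for n,a,b in [('knobtop',(272.9,192.6),(240,186)),('hR',(254.2,164.3),(282.3,175.7)),('hL',(210.8,171.1),(322.3,159)),('pivot',(267.8,166.7),(263.5,210))]:
    print(n,*[x for x in tri(('t0',a),('s0',b))])
for c in [(294.4,186.8),(188.2,134.4),(281.6,118.4),(200.3,203.5)]: print(atz('t0',c,.095).round(4))
# fit shaker
from scipy.optimize import least_squares
obs=[((-45,-95,115),(267.8,166.7)),((-145,-95,159),(272.9,192.6)),((-45,105,225),(210.8,171.1)),((-45,-45,225),(254.2,164.3)),((-135,-180,95),(294.4,186.8)),((135,180,95),(188.2,134.4)),((135,-180,95),(281.6,118.4)),((-135,180,95),(200.3,203.5))]
P=np.array([o[0] for o in obs])/1e3;Q=np.array([o[1] for o in obs])
def W(q,P): c,s=np.cos(q[2]),np.sin(q[2]);return np.c_[q[0]+c*P[:,0]-s*P[:,1],q[1]+s*P[:,0]+c*P[:,1],P[:,2]]
r=least_squares(lambda q:(proj('t0',W(q,P))-Q).ravel(),[.5,0,.15],loss='soft_l1')
print(r.x,r.fun.reshape(-1,2).round(1))
M=np.array([(-45,-95,95),(-145,-95,145),(-45,30,216)])/1e3
print(W(r.x,M))
```

```text
knobtop [ 0.4933575  -0.06744509  0.15845384] [np.float64(0.0016133009069387535), np.float64(0.001613300906938671)]
hR [0.5848655  0.00380109 0.2273389 ] [np.float64(0.006196419907368535), np.float64(0.006196419907368571)]
hL [0.56104999 0.15037726 0.2148606 ] [np.float64(0.00465265886465507), np.float64(0.004652658864654935)]
pivot [ 0.58971084 -0.04893134  0.13686157] [np.float64(0.0019299079155140214), np.float64(0.0019299079155139316)]
[ 0.5212 -0.1519  0.095 ]
[0.7156 0.2503 0.095 ]
[ 0.7821 -0.1028  0.095 ]
[0.4545 0.1971 0.095 ]
[0.61869467 0.04968853 0.18465683] [[ 0.2  0.1]
 [ 0.4 -0.3]
 [ 0.1  0.5]
 [ 0.4 -0.2]
 [ 0.   0.6]
 [-0.3 -0.7]
 [-0.1 -0.6]
 [-1.3  0.4]]
[[ 0.59190257 -0.05195882  0.095     ]
 [ 0.49360264 -0.07031974  0.145     ]
 [ 0.56895142  0.0709161   0.216     ]]
```

>>> {"op": "step_arm", "data": {
  "steps": [
    [0,0,30,0,0,0],
    [0,0,30,0,0,0],
    [0,0,30,0,0,0],
    [0,0,30,0,0,0],
    [0,0,30,0,0,0],
    [0,0,30,0,0,0]
  ],
  "gripper": 0.5,
  "force": 20
}}

```text
clock: 0.6
position: [0.239, -0.577, 0.4079]
ee_rot: [-3.081, -0.613, 0.0]
force: [0.2, -0.3, 0.4]
width: 0.611
gripper_force: 0.0
```

>>> {"op": "step_arm", "data": {
  "steps": [
    [14,28,0,0,0,-0.012],
    [14,28,0,0,0,-0.012],
    [14,28,0,0,0,-0.012],
    [14,28,0,0,0,-0.012],
    [14,28,0,0,0,-0.012],
    [14,28,0,0,0,-0.012],
    [14,28,0,0,0,-0.012],
    [14,28,0,0,0,-0.012],
    [14,28,0,0,0,-0.012],
    [14,28,0,0,0,-0.012],
    [14,28,0,0,0,-0.012],
    [14,28,0,0,0,-0.012],
    [14,28,0,0,0,-0.012],
    [14,28,0,0,0,-0.012],
    [14,28,0,0,0,-0.012],
    [14,28,0,0,0,-0.012],
    [14,28,0,0,0,-0.012],
    [14,28,0,0,0,0]
  ]
}}

```text
clock: 2.1
position: [0.4914, -0.072, 0.4065]
ee_rot: [3.128, 0.294, -0.001]
force: [0.1, -0.3, -0.4]
width: 0.5
gripper_force: 0.0
```

>>> {"op": "step_arm", "data": {
  "steps": [
    [0,0,0,0,0,0],
    [0,0,0,0,0,0],
    [0,0,0,0,0,0],
    [0,0,0,0,0,0]
  ]
}}

```text
clock: 2.43
position: [0.4908, -0.0748, 0.4066]
ee_rot: [3.127, 0.293, -0.001]
force: [-0.1, 1.0, -0.4]
width: 0.502
gripper_force: 0.0
```

Run:
```python
from h import *
w=snap('wrist','w0');o=observe();print(o['clock'],o['position'],o['ee_rot'],o['joints'],o['width'])
K,D,T=cal('w0');print(K[0,0],D,-T[:3,:3].T@T[:3,3])
cv2.imwrite('pics/w0b.png',cv2.resize(w[:,:,::-1],(800,600),interpolation=cv2.INTER_CUBIC))
```

```text
2.4833 [ 0.49080282 -0.07479424  0.40667385] [ 3.12742686e+00  2.92580551e-01 -5.12389168e-04] [ 0.33951912  0.14840347 -0.34730042  1.53821158  0.05117447  1.46413847
 -1.39395887] 0.4980966799774015
322.4215596857387 [0.01457012 0.         0.         0.         0.        ] [ 0.57356068 -0.05826305  0.56350632]
```

View pics/w0b.png

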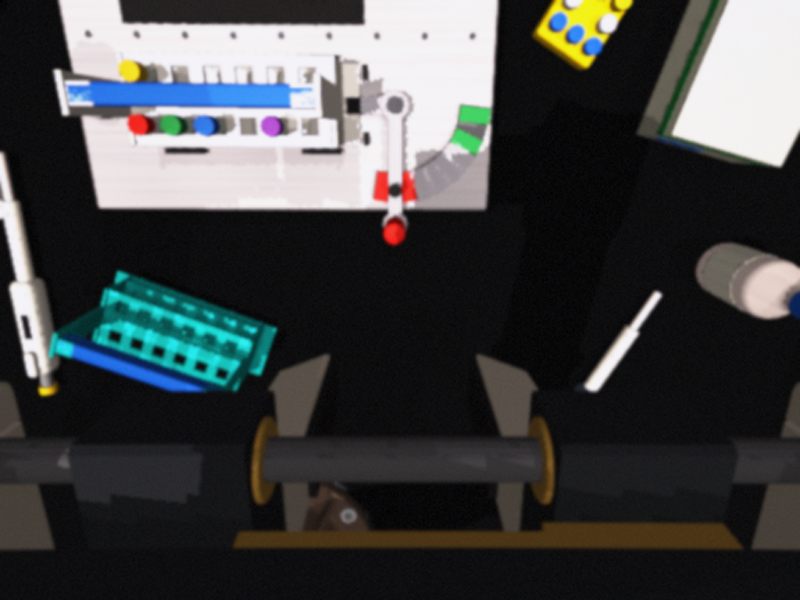

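The wrist view shows (in 800-scale px) the knob top at (394,232), the pivot at (396,104), and the deck's front corners at (98,208) and (487,208). The handle bar runs from (68,94) to (318,96), and the green notch is at (472,130).

Run:
```python
from h import *
from scipy.optimize import least_squares
k=1/1.5625
w=lambda x,y:(x*k,y*k)
for n,a,b,c in [('knobtop',(272.9,192.6),(240,186),w(394,232)),('hR',(254.2,164.3),(282.3,175.7),w(318,96)),('hL',(210.8,171.1),(322.3,159),w(68,94)),('pivot',(267.8,166.7),(263.5,210),w(396,104))]:
    print(n,*tri(('t0',a),('w0',c)),*tri(('t0',a),('s0',b),('w0',c)))
pts=[(-45,-95,115),(-145,-95,159),(-45,105,225),(-45,-45,225),(-135,-180,95),(-135,180,95),(135,180,95),(135,-180,95)]
ot=[(267.8,166.7),(272.9,192.6),(210.8,171.1),(254.2,164.3),(294.4,186.8),(200.3,203.5),(188.2,134.4),(281.6,118.4)]
ow=[w(396,104),w(394,232),w(68,94),w(318,96),w(487,208),w(98,208)]
P=np.array(pts)/1e3
def W(q,P): c,s=np.cos(q[2]),np.sin(q[2]);return np.c_[q[0]+c*P[:,0]-s*P[:,1],q[1]+s*P[:,0]+c*P[:,1],P[:,2]+q[3]]
f=lambda q:np.r_[(proj('t0',W(q,P))-ot),(proj('w0',W(q,P[:6]))-ow)].ravel()
r=least_squares(f,[.62,.05,.18,0],loss='soft_l1')
print(r.x,r.fun.reshape(-1,2).round(1).tolist())
print(W(r.x,np.array([(-45,-95,95),(-145,-95,145),(-45,30,216)])/1e3))
```

```text
knobtop [ 0.4931668  -0.06791398  0.15374225] [np.float64(0.0011945367841533802), np.float64(0.001194536784153306)] [ 0.49363945 -0.06718048  0.15835305] [np.float64(0.001980323614594053), np.float64(0.0012603506141193736), np.float64(0.0007678887352397233)]
hR [ 0.58332065 -0.00165401  0.21703406] [np.float64(0.00019394152315446622), np.float64(0.00019394152315444716)] [0.58433792 0.00137745 0.22692926] [np.float64(0.003864307631061828), np.float64(0.00861346609627684), np.float64(0.004921675447398647)]
hL [0.55545387 0.14397378 0.23379862] [np.float64(0.00026996372567764625), np.float64(0.0002699637256777427)] [0.55823012 0.15208944 0.21519657] [np.float64(0.00571165196133495), np.float64(0.005112976481930531), np.float64(0.004796754332259334)]
pivot [ 0.59139801 -0.05049454  0.12236802] [np.float64(0.0006552465473118871), np.float64(0.0006552465473118539)] [ 0.59033626 -0.04946186  0.13736958] [np.float64(0.001982600252541474), np.float64(0.0020842033883400717), np.float64(0.0010013720961020037)]
[6.18834610e-01 5.17823528e-02 1.84210565e-01 5.23516759e-04] [[-0.4, 0.1], [-0.2, -0.3], [-0.5, 0.5], [-0.3, -0.2], [-0.5, 0.5], [-1.9, 0.3], [-0.8, -0.8], [-0.6, -0.7], [0.1, -0.0], [1.1, 0.8], [2.3, -0.2], [-2.5, -0.4], [0.9, 0.7], [-0.2, -0.1]]
[[ 0.59199716 -0.04985303  0.09552352]
 [ 0.49368904 -0.06817008  0.14552352]
 [ 0.56910084  0.07303211  0.21652352]]
```

Triangulated knob top z is 0.154–0.158 (expected 0.159), bar z is about 0.217–0.234 (expected 0.225), and reach is fine. I'm descending over the knob.

>>> {"op": "step_arm", "data": {
  "steps": [
    [3,6,-30,0,0,0],
    [0,0,-35,0,0,0],
    [0,0,-35,0,0,0],
    [0,0,-35,0,0,0],
    [0,0,-30,0,0,0],
    [0,0,-25,0,0,0],
    [0,0,-20,0,0,0],
    [0,0,-20,0,0,0],
    [0,0,-20,0,0,0],
    [0,0,-15,0,0,0],
    [0,0,-15,0,0,0],
    [0,0,0,0,0,0],
    [0,0,0,0,0,0]
  ]
}}

```text
clock: 3.57
position: [0.4936, -0.0683, 0.1265]
ee_rot: [3.128, 0.294, -0.002]
force: [0.7, 0.5, 0.7]
width: 0.497
gripper_force: 0.0
```

>>> {"op": "step_arm", "data": {
  "steps": [
    [0,0,0,0,0,0],
    [0,0,0,0,0,0],
    [0,0,0,0,0,0],
    [0,0,0,0,0,0],
    [0,0,0,0,0,0],
    [0,0,0,0,0,0]
  ],
  "gripper": 0.1,
  "force": 15
}}

```text
clock: 4.07
position: [0.4945, -0.0673, 0.1272]
ee_rot: [3.128, 0.296, 0.001]
force: [-0.8, 0.6, 4.1]
width: 0.193
gripper_force: 15.0
```

>>> {"op": "step_arm", "data": {
  "steps": [
    [2.3,-9.7,0,0,0,0.1],
    [3.3,-9.4,0,0,0,0.1],
    [4.2,-9.1,0,0,0,0.1],
    [5.1,-8.6,0,0,0,0.1]
  ]
}}

```text
clock: 4.4
position: [0.5094, -0.1037, 0.1272]
ee_rot: [-3.003, -0.92, -0.001]
force: [-0.6, 4.1, 4.0]
width: 0.189
gripper_force: 15.0
```

>>> {"op": "step_arm", "data": {
  "steps": [
    [5.9,-8.0,0,0,0,0.1],
    [6.7,-7.4,0,0,0,0.1],
    [7.4,-6.7,0,0,0,0.1],
    [8.0,-5.9,0,0,0,0.1],
    [8.6,-5.1,0,0,0,0.1],
    [9.0,-4.2,0,0,0,0.1],
    [9.5,-3.3,0,0,0,0.1],
    [9.7,-2.3,0,0,0,0.1],
    [9.9,-1.4,0,0,0,0.1],
    [0,0,0,0,0,0],
    [0,0,0,0,0,0],
    [0,0,0,0,0,0]
  ]
}}

```text
clock: 5.4
position: [0.5844, -0.1475, 0.1273]
ee_rot: [-2.31, -2.129, -0.002]
force: [-1.2, 2.3, 3.9]
width: 0.19
gripper_force: 15.0
```

Run:
```python
from h import *
o=observe();p=o['position'];print(o['clock'],p,o['force'],o['width'],o['ee_rot'])
d=p[:2]-[.592,-.0499];print(np.linalg.norm(d),np.arctan2(-d[1],-d[0])-.184)
```

```text
5.4 [ 0.58441888 -0.14747105  0.12727647] [-1.15481069  2.31047205  3.91641891] 0.1896497252034346 [-2.30957487e+00 -2.12946012e+00 -2.28776598e-03]
0.0978651257533146 1.3092536503464842
```

>>> {"op": "step_arm", "data": {
  "steps": [
    [0,0,0,0,0,0],
    [0,0,0,0,0,0],
    [0,0,0,0,0,0],
    [0,0,0,0,0,0]
  ],
  "gripper": 0.5
}}

```text
clock: 5.73
position: [0.5836, -0.1489, 0.1265]
ee_rot: [-2.311, -2.128, 0.001]
force: [-0.3, -0.4, 0.3]
width: 0.429
gripper_force: 0.0
```

>>> {"op": "step_arm", "data": {
  "steps": [
    [0,0,15,0,0,0],
    [0,0,25,0,0,0],
    [0,0,30,0,0,0],
    [0,0,30,0,0,0],
    [0,0,30,0,0,0],
    [0,0,30,0,0,0],
    [0,0,30,0,0,0],
    [0,0,30,0,0,0],
    [-2,25,0,0,0,0.05],
    [-2,25,0,0,0,0.05],
    [-3,25,0,0,0,0.05],
    [-3,25,0,0,0,0.05],
    [-3,25,0,0,0,0.065],
    [-3,25,0,0,0,0],
    [0,0,0,0,0,0],
    [0,0,0,0,0,0],
    [0,0,0,0,0,0]
  ]
}}

```text
clock: 7.15
position: [0.5671, 0.0023, 0.3458]
ee_rot: [-2.006, -2.417, 0.002]
force: [-0.9, -0.3, 0.3]
width: 0.499
gripper_force: 0.0
```

Run:
```python
from h import *
w=snap('wrist','w1');snap('top','t1');o=observe();print(o['clock'],o['position'],o['ee_rot'],o['joints'],o['width'],o['force'])
print(cams.get_calibration('wrist')['world_to_cam'])
cv2.imwrite('pics/w1b.png',cv2.resize(w[:,:,::-1],(800,600),interpolation=cv2.INTER_CUBIC))
```

```text
7.25 [0.56756418 0.00093083 0.34601069] [-2.00917289e+00 -2.41436860e+00  1.70830622e-03] [ 0.44932357  0.36721724 -0.7696305   1.47590923  0.25630901  1.40297515
 -0.14726472] 0.5018508271936116 [-1.75412381 -0.34585689 -0.00775146]
[[ 0.98343536  0.18125192 -0.00162172 -0.55775146]
 [-0.17285544  0.93511002 -0.30933842  0.17197022]
 [-0.0545517   0.30449466  0.95095064 -0.47391212]
 [ 0.          0.          0.          1.        ]]
```

View pics/w1b.png

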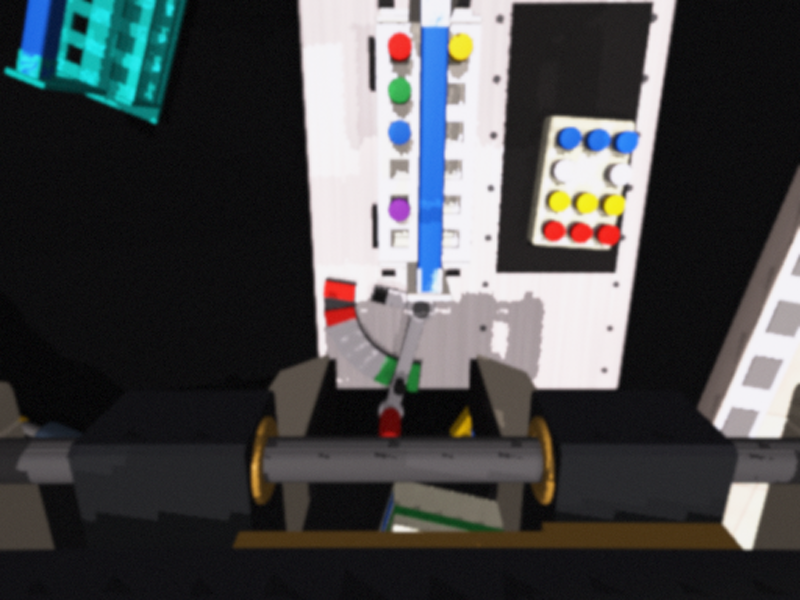

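The lever now lies between the two green marks at (400,383), with the tongues off. The bar's centreline runs from (434,35) to (431,285), and all five caps are in place.

Run:
```python
from h import *
w=lambda x,y:(x*.64,y*.64)
q=[.61883,.05178,.18421]
def W(x,y,z): c,s=np.cos(q[2]),np.sin(q[2]);return [q[0]+c*x-s*y,q[1]+s*x+c*y,z]
for th in (1.2,1.26,1.3,1.33):
    X=W(-.045-.1*np.cos(th),-.095-.1*np.sin(th),.159); print(th,proj('w1',X)/.64)
print('pivot',proj('w1',W(-.045,-.095,.115))/.64)
a=atz('w1',w(434.5,35),.225);b=atz('w1',w(430.5,285),.225);print(a,b,'yaw',np.arctan2(-(a-b)[0],(a-b)[1]))
c,s=np.cos(q[2]),np.sin(q[2])
for p in(a,b): d=p[:2]-q[:2];print('shaker',c*d[0]+s*d[1],-s*d[0]+c*d[1])
G=W(-.045,.035,.216);o=observe();print('target',G,'delta',(np.array(G)-[0,0,.019]-o['position'])*1e3,'yaw',2*np.arctan2(o['ee_rot'][1],o['ee_rot'][0])+2*np.pi)
im=cv2.imread('pics/w1.png')[255:285,225:280]
m=(im[:,:,2].astype(int)>im[:,:,1]*2+30);ys,xs=np.nonzero(m);print('red',(xs.mean()+225)/.64,(ys.min()+255)/.64,(ys.max()+255)/.64)
```

```text
1.2 [[375.66876372 440.21147143]]
1.26 [[382.83915234 442.40559637]]
1.3 [[387.68412157 443.65921103]]
1.33 [[391.34744953 444.48880508]]
pivot [[421.02652539 310.53036488]]
[0.55877262 0.13217878 0.225     ] [0.58289629 0.00501163 0.225     ] yaw 0.18747278860631605
shaker -0.044314638515356816 0.09003924462565925
shaker -0.04389232002319332 -0.039395127158955906
target [np.float64(0.5681803947457281), np.float64(0.0779451961121341), 0.216] delta [   0.61621974   77.0143663  -149.01068947] yaw 1.753486194744922
red 389.39106308411215 409.375 435.9375
```

>>> {"op": "step_arm", "data": {
  "steps": [
    [0.5,26,0,0,0,0],
    [0.5,26,0,0,0,0],
    [0.5,25,-20,0,0,0],
    [0,0,-30,0,0,0],
    [0,0,-25,0,0,0],
    [0,0,-20,0,0,0],
    [0,0,-15,0,0,0],
    [0,0,-15,0,0,0],
    [0,0,-12,0,0,0],
    [0,0,-12,0,0,0],
    [0,0,0,0,0,0],
    [0,0,0,0,0,0],
    [0,0,0,0,0,0]
  ]
}}

```text
clock: 8.33
position: [0.5698, 0.0786, 0.1984]
ee_rot: [2.009, 2.414, 0.001]
force: [0.0, -0.4, 0.0]
width: 0.499
gripper_force: 0.0
```

>>> {"op": "step_arm", "data": {
  "steps": [
    [0,0,0,0,0,0],
    [0,0,0,0,0,0],
    [0,0,0,0,0,0],
    [0,0,0,0,0,0],
    [0,0,0,0,0,0],
    [0,0,0,0,0,0],
    [0,0,0,0,0,0]
  ],
  "gripper": 0,
  "force": 35
}}

```text
clock: 8.92
position: [0.5691, 0.0784, 0.1978]
ee_rot: [-2.009, -2.415, 0.0]
force: [-1.4, 0.1, 1.4]
width: 0.148
gripper_force: 35.0
```

The gripped width is 13.6 mm, which matches the 14 mm bar, so I'm lifting gently.

>>> {"op": "step_arm", "data": {
  "steps": [
    [0,0,2,0,0,0],
    [0,0,3,0,0,0],
    [0,0,4,0,0,0],
    [0,0,5,0,0,0],
    [0,0,6,0,0,0]
  ]
}}

```text
clock: 9.33
position: [0.5692, 0.0784, 0.218]
ee_rot: [-2.009, -2.415, 0.001]
force: [0.2, -0.0, -3.5]
width: 0.146
gripper_force: 35.0
```

>>> {"op": "step_arm", "data": {
  "steps": [
    [0,0,6,0,0,0],
    [0,0,6,0,0,0],
    [0,0,6,0,0,0],
    [0,0,6,0,0,0],
    [0,0,6,0,0,0],
    [0,0,6,0,0,0],
    [0,0,6,0,0,0],
    [0,0,6,0,0,0],
    [0,0,6,0,0,0],
    [0,0,6,0,0,0],
    [0,0,5,0,0,0],
    [0,0,3,0,0,0],
    [0,0,1,0,0,0],
    [0,0,0,0,0,0],
    [0,0,0,0,0,0],
    [0,0,0,0,0,0],
    [0,0,0,0,0,0],
    [0,0,0,0,0,0],
    [0,0,0,0,0,0],
    [0,0,0,0,0,0]
  ]
}}

```text
clock: 11.0
position: [0.5693, 0.0784, 0.2866]
ee_rot: [-2.009, -2.415, 0.0]
force: [-0.3, -0.2, -4.0]
width: 0.15
gripper_force: 35.0
```

Run:
```python
from h import *
s=snap('scene','s2');w=snap('wrist','w2');o=observe();print(o['clock'],o['position'],o['force'],o['width'],o['gripper_force'],abs(o['dq']).max())
a=cv2.resize(s[100:250,200:350,::-1],(400,400),interpolation=cv2.INTER_CUBIC);b=cv2.resize(w[:,:384,::-1],(400,400))
cv2.imwrite('pics/e.png',np.hstack([a,b]))
```

```text
11.1 [0.569302   0.07846534 0.2867248 ] [-0.8269265   0.49125746 -4.00253763] 0.15079674361882103 34.99796211719513 0.000698373616602601
```

View pics/e.png

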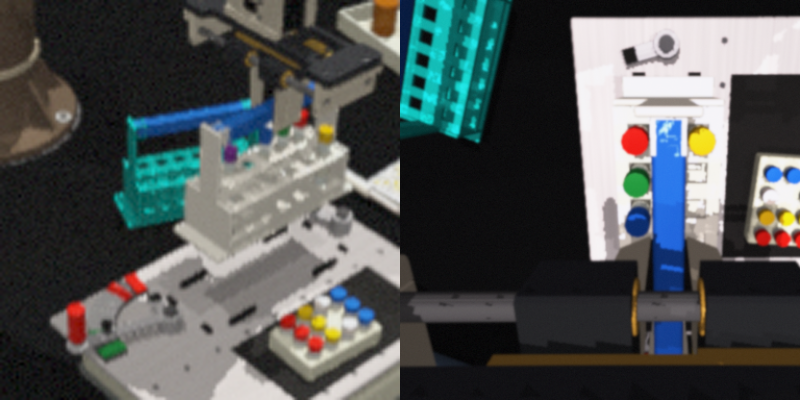

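The left half (scene) shows the rack held clear above the dock and the lever in the green notch. The caps show in the right half. I'll do a quick numeric check of tilt before handing in.

Run:
```python
from h import *
q=[.61883,.05178,.18421];c,s=np.cos(q[2]),np.sin(q[2])
W=lambda x,y,z:[q[0]+c*x-s*y,q[1]+s*x+c*y,z]
im=cv2.imread('pics/s2.png')
for t,col in((0,(0,255,0)),(.08,(0,0,255))):
    B=lambda x,y,z:W(x,y,.095+.089+z+t*(y-.035))
    for A in ([B(-.012,-.065,0),B(-.012,.125,0)],[B(-.012,-.065,.005),B(-.012,.125,.005)],[B(-.078,-.065,0),B(-.012,-.065,0)]):
        p=proj('s2',A);print(t,p.round(1).tolist())
        if t==0: cv2.polylines(im,[np.round(p*16).astype(np.int32)],False,col,1,cv2.LINE_AA,4)
big=cv2.resize(im[140:215,255:345],(720,600),interpolation=cv2.INTER_CUBIC);cv2.imwrite('pics/f.png',big)
```

```text
0 [[280.3, 198.4], [331.0, 170.3]]
0 [[280.4, 196.9], [331.2, 168.8]]
0 [[263.6, 186.1], [280.3, 198.4]]
0.08 [[280.2, 200.8], [331.2, 168.2]]
0.08 [[280.3, 199.3], [331.4, 166.7]]
0.08 [[263.5, 188.5], [280.2, 200.8]]
```

View pics/f.png

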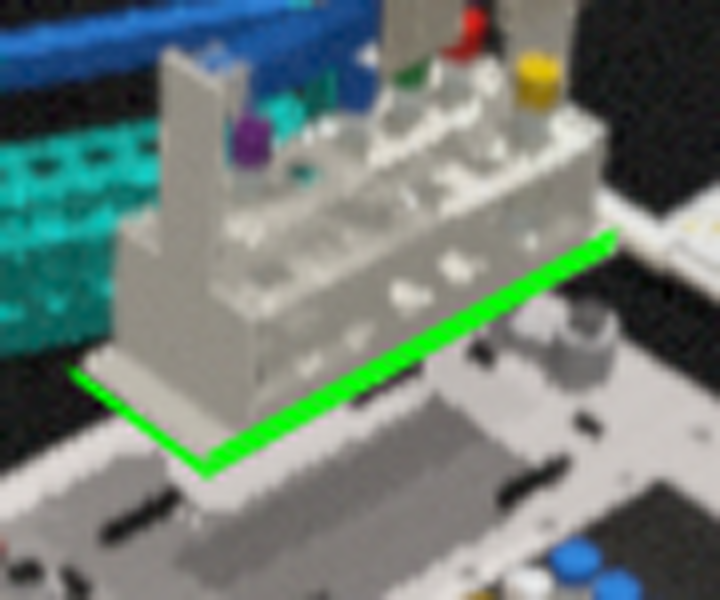

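The predicted outline for a level rack, at (205,468) to (615,238), lies along the foot's bottom edge, so the rack is level. All five caps sit in the rack, so I'm handing in.

```bash
python3 -c "
from cell import job
print(job.sign_off())"
```

```text
the job is handed in; nothing more can be done
None
```

The job is handed in: the clamp lever is in the green-marked notch, and the arm is holding the white rack by its blue handle, level and still, about 89 mm above the deck with all five tubes in it. The sign-off returned no verdict.

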